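Set the click throttle of the carving hammer's air line and open the supply

TASK

Set up the air line for the carving hammer: turn the throttle knob on the manifold clockwise until it comes up against its stop, gently so as not to damage the seat, then back it off by exactly four clicks and let go of it. Only then swing the handle of the supply valve fully open, and leave the other things on the bench lying where they are.

Things in the scene. Friction and masses are not known exactly. Their poses are not given: they have to be found in the camera images.
- manifold: Air manifold bolted to the bench: aluminium block 56 (x) x 250 (y) x 52 mm on a steel plate 110 x 300 x 8 mm; block top 60 mm up. Origin: centre of the plate's underside; y runs along the block from inlet end (-y) to outlet end (+y). On top, ball valve at (0, -75) mm, throttle at (0, 75) mm, low hex plugs between (to 65 mm). A gauge 52 mm wide by the middle of the +x side, to 80 mm.
- throttle_grip (a point): Throttle: black knob, ribbed skirt 47 mm across and 12 mm high, on it a straight bar grip 46 mm long, 13 mm wide with parallel sides, 25 mm high. It turns about the vertical axis through this point, which is the middle of the bar, 99.5 mm above the bench. x lies along the bar's length (either end), z up. From above, clockwise closes it, to a hard stop inside; counter-clockwise opens it.
- throttle_top (a point): Middle of the bar's top, 111.5 mm above the bench; same axes. The throttle clicks every 20 degrees (18 a turn); turning it over into the next click takes 0.05 to 0.1 N m, and let go it rests in a click. It starts about two to five clicks open. The first resting place lies 1.5 degrees from the stop, the fourth click back 81.5 degrees from the stop.
- throttle_base (a point): Centre of the throttle's brass hex nut on the block's top, 60 mm above the bench; the manifold's axes. The cartridge is screwed in at any angle, so where its stop lies (pin against lug, inside; joint throttle = 0, growing counter-clockwise; not given) is not seen or measured but felt: the torque rises past that of a click and the knob turns no further. Over about 0.45 N m on the stop damages the seat; half of that is a firm touch.
- supply (a joint): Handle of the supply ball valve, on a vertical axis at manifold (0, -75) mm. 0: shut, the handle across the block, pointing along the manifold's -x. It opens counter-clockwise seen from above, to 1.571 rad: fully open, at its end stop, the handle along the block, pointing to the manifold's -y. Starts within 0.12 of shut. Stiff (0.2 N m); stays where it is left.
- handle_grip (a point): Middle of the black sleeve of the supply valve's handle: sleeve 62 mm long, 19 mm wide, 12 mm high, its middle 90 mm above the bench and 78 mm from the handle's axis. Clear below it down to 25 mm above the bench, over block and inlet fitting down to 60 mm; the nut on the axis reaches 102 mm. x points along the handle from sleeve to axis, z up.
- point_chisel_mid (a point): Bystander: steel point chisel, 185 mm long, 22 mm across its struck end, lying. The point is its middle, 8 mm above the bench. To be left lying.
- claw_chisel_mid (a point): Bystander: steel claw chisel, 190 mm long, 24 mm wide blade, lying. The point is its middle, 8 mm above the bench. To be left lying.
- pencil_mid (a point): Bystander: yellow pencil, 175 mm long, 8 mm thick, lying. The point is its middle, 4 mm above the bench. To be left lying.
- eraser_mid (a point): Bystander: white eraser, 42 x 20 x 12 mm. The point is its middle, 6 mm above the bench. To be left lying.
- stone_offcut_mid (a point): Bystander: rough white stone offcut, about 65 x 55 x 27 mm. The point is its middle, 12 mm above the bench. To be left lying.
- wood_wedge_mid (a point): Bystander: pine wedge, 120 x 32 x 24 mm, lying. The point is its middle, 8 mm above the bench. To be left lying.
- air_hammer_mid (a point): Bystander: hand-held pneumatic carving hammer, a steel barrel 35 mm thick and 140 mm long with a short upright brass hose stub 39 mm high, lying. The point is its middle, 17.5 mm above the bench. To be left lying.

How it is judged:
On the way, in this order (a step that is already met when the one before it is completed fails the run):
1. the throttle is turned clockwise up against its stop (contact force between lug and stop_pin above 1 N), for 0.05 s.
2. the throttle is backed off four clicks and let go (value of joint throttle between 1.3 and 1.55 rad and contact force between the fingers and throttle below 0.2 N), for 0.2 s.
3. the supply valve is swung fully open (value of joint supply above 1.45 rad), for 0.1 s.
At the end, for the whole second after the job is handed in: The throttle rests in the fourth click back from its stop (within 7 degrees of it), the supply valve's handle is within 7 degrees of fully open, and nothing is held (value of joint throttle between 1.3 and 1.55 rad and velocity of joint throttle below 0.05 rad/s and value of joint supply above 1.45 rad); the robot touches nothing.
It fails at once if the throttle is forced against its stop (over 24 N at the stop pin, about 0.45 N m) (contact force between lug and stop_pin above 24 N).
It fails at once if a bystander is moved by more than 30 mm (distance of any of point_chisel_mid, claw_chisel_mid, pencil_mid, eraser_mid, stone_offcut_mid, wood_wedge_mid, air_hammer_mid from where it was at the start of the episode above 0.03 m).
It also fails if it takes over 72 s, if anything falls off the work surface, if the arm or the gripper's body presses on something with over 40 N, if the wrist force passes 120 N, or if a joint passes its speed limit or range.

ROBOT

A 6-joint arm with a two-finger parallel gripper is mounted at the origin on the work surface. World frame = base frame: x ahead of the robot, y to its left, z up, the work surface at z = 0. Lengths are in m, angles in rad, forces in N, time in s.
With the tool pointing down it reaches from about 0.325 to 0.9 m from the base axis. Payload 6.1 kg.
Tool frame: the origin (TCP) lies midway between the tips of the shut fingers; the grasp point (between the pads) lies 19 mm behind it; z points along the fingers, y is the line along which they close (so a half turn about z gives the same grasp; the last joint's range is limited). The gripper opens to 85 mm and grips with 20 to 120 N. Pads are 22 mm wide; open, the fingers measure 114 mm over their backs; the gripper's body (76 mm by 85 mm) begins 54 mm behind the grasp point. The pads swing forward as they close: fully open they stand 13 mm farther back than shut.
Start: joints at [-1.281, 0.22, 1.526, -0, 1.395, -0.126], TCP at [0.252, -0.572, 0.231] pointing down, gripper open.
Joint ranges: [-2.98, 2.98], [-0.91, 2.08], [0.09, 2.57], [-1.24, 4.39], [0.2, 2.65], [-2.68, 2.68]. Speed limits (rad/s): [2.57, 2.57, 3.01, 3.14, 3.14, 3.14].

INTERFACE

Orientations are given as [roll, pitch, yaw] about the fixed x, y, z axes, in that order (R = Rz(yaw) Ry(pitch) Rx(roll)).
In Python, from plant import movep, move_l, set_joints, gripper_to, hold, inverse_kinematics, observe, get_image, get_calibration, Unreachable, job_done gives the robot as it stands. Calls block until the motion is done:
- movep(position, orientation): joint-space move of the TCP to a pose.
- move_l(position, feed=0.15, rotation=None, max_force=None): straight line of the TCP; rotation=None keeps the orientation; feed is the mean speed in m/s. With max_force (N) it stops when the force on the tool has changed by that much, and returns True; else False.
- set_joints(angles): joint-space move.
- gripper_to(opening, f_grip=None): finger opening in m; f_grip is the grip in N (None keeps the last); returns when the fingers have stopped.
- hold(seconds).
- inverse_kinematics(position, orientation): joint angles nearest the present ones, or None.
- observe(): the state.
- get_image(name): name is "scene" or "top" or "wrist"; returns (picture, depth): 400x640x3 uint8, red, green, blue; 400x640 float32, m along the optical axis (not along the pixel's ray), 0 where there is no reading.
- get_calibration(name): a dict with "intrinsics" (3x3 intrinsics, pixels), "world_from_camera" (4x4, takes a point from camera to world coordinates). Camera axes: x right, y down, z forward; pixel columns grow to the right and rows downward; lengths in m; the calibration is good to about 2 mm. The wrist camera is an equidistant fisheye: a pixel r from the principal point sees the ray r / f radians off the axis. A picture is of the moment at which its call begins: read the wrist's pose just before it. get_calibration takes no time and is no camera call; for the wrist camera it gives the pose at the moment of the call.
A pose or a line that the arm cannot do raises Unreachable and nothing moves.
- job_done(): hands the job in; it is judged then, once.
The state is a dict: "time_s": time; "q": joint angles; "joint_velocities": joint speeds; "joint_torque": joint torques, N m; "eef_pos": TCP position; "tcp_rot": TCP orientation; "ft_force": force on the tool from outside, world axes, zero at the start; "torque": the same for the moment, N m; "opening": finger opening in m; "grasp_force": force on a finger pad.
Only numpy, scipy, OpenCV 4.12 (cv2) and the standard library are available. Lean on these libraries where they do the work, as an engineer would, in place of code of your own. Each camera call takes 0.05 s, during which the arm holds its last target. There are 200 camera calls.

## Working session

There is one attempt and no reset: what is moved stays moved. The work goes in short steps, each a Python script; the robot and the scene stay as the last script left them, time stands still between calls to the robot, and variables do not carry over. Pictures are saved under pics/ and viewed, at most 10 in all, crops included, and the job is handed in when it is done.

```bash
mkdir -p pics
python3 - <<'E'
from plant import *
import cv2,numpy as np
o=observe();print(o['time_s'],o['eef_pos'],o['tcp_rot'],o['ft_force'],o['torque'])
for n in("top","scene"):
    c=get_calibration(n);p,d=get_image(n);print(n,c);cv2.imwrite(f'pics/{n}0.png',p[:,:,::-1]);np.savez(f'{n}0.npz',p=p,d=d,K=c['intrinsics'],T=c['world_from_camera'])
E
```

```text
0.0 [ 0.25226822 -0.57117609  0.2301926 ] [-3.13967788e+00 -2.59874273e-04  4.15767408e-01] [-0.85674621  0.09064238  0.64846091] [-0.02019453  0.05252591  0.05758192]
top {'intrinsics': array([[444.80913829,   0.        , 316.38000129],
       [  0.        , 444.80913829, 204.7243892 ],
       [  0.        ,   0.        ,   1.        ]]), 'world_from_camera': array([[-1.20276672e-01, -9.72336368e-01,  2.00238632e-01,
         4.08913350e-01],
       [-9.92739966e-01,  1.17995268e-01, -2.33340036e-02,
         8.33678648e-02],
       [-9.38710684e-04, -2.01591429e-01, -9.79469251e-01,
         1.06035561e+00],
       [ 0.00000000e+00,  0.00000000e+00,  0.00000000e+00,
         1.00000000e+00]])}
scene {'intrinsics': array([[509.24471234,   0.        , 325.11370048],
       [  0.        , 509.24471234, 195.58963223],
       [  0.        ,   0.        ,   1.        ]]), 'world_from_camera': array([[ 0.84481511,  0.35283157, -0.40224037,  1.02399008],
       [ 0.53502438, -0.56552827,  0.62763579, -0.56120068],
       [-0.00602858, -0.7454446 , -0.66654032,  0.7711886 ],
       [ 0.        ,  0.        ,  0.        ,  1.        ]])}
```

View pics/top0.png

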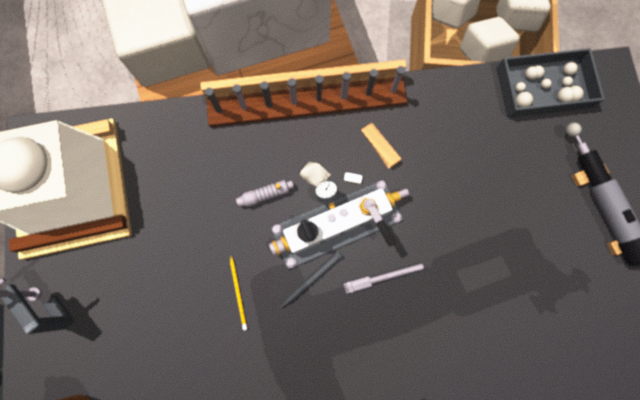

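View pics/scene0.png

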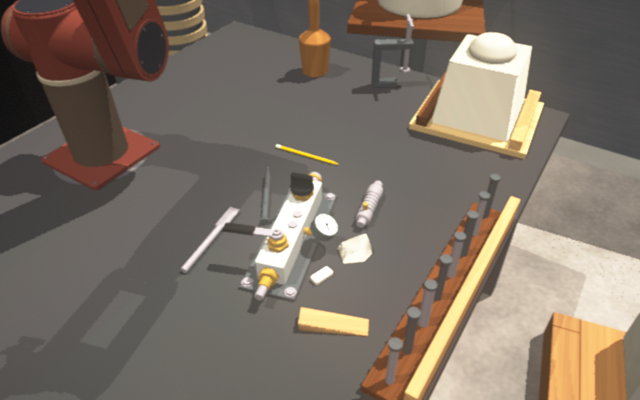

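The top view shows the throttle knob at about (307,231), the valve axis at (371,207) with its handle reaching to about (398,243), and the bystanders around the manifold. I'll convert these to positions and move over them for a wrist view.

```bash
cat > h.py <<'E'
from plant import *
import cv2,numpy as np
def cast(uv,z,K,T,fish=False):
    uv=np.atleast_2d(np.array(uv,float));x=(uv-[K[0,2],K[1,2]])/[K[0,0],K[1,1]]
    if fish:
        r=np.linalg.norm(x,axis=1,keepdims=True)+1e-12;d=np.hstack([x/r*np.sin(r),np.cos(r)])
    else: d=np.hstack([x,np.ones((len(x),1))])
    d=d@T[:3,:3].T;o=T[:3,3]
    return o+d*((z-o[2])/d[:,2])[:,None]
E
python3 - <<'E'
from h import *
z=np.load('top0.npz');K,T=z['K'],z['T']
t=cast([307,229],.1115,K,T)[0];v=cast([371,205],.10,K,T)[0];e=cast([400,247],.09,K,T)[0]
print(t,v,e,np.linalg.norm(t-v), np.linalg.norm(e-v))
c=(t+v)/2
yaw=np.arctan2(*(t-v)[[1,0]])-np.pi/2; print('manifold yaw',yaw)
o=observe();T=get_calibration('wrist')['world_from_camera'];print(T,get_calibration('wrist')['intrinsics'])
off=T[:3,3]-o['eef_pos'];print(off)
for yw in (yaw,0.4,-.4,yaw+1.57,yaw-1.57):
    print(yw,inverse_kinematics([c[0],c[1],.25],[np.pi,0,yw]))
p=z['p'];cv2.imwrite('pics/crop.png',cv2.resize(p[170:280,250:420],None,fx=4,fy=4,interpolation=cv2.INTER_CUBIC)[:,:,::-1])
E
```

```text
[0.55233544 0.08723842 0.1115    ] [ 0.59012824 -0.05892812  0.1       ] [ 0.49170091 -0.10971651  0.09      ] 0.15141070740580134 0.11120881451456495
manifold yaw 0.25301868160815655
[[ 0.40261484 -0.87351271 -0.27363632  0.3224843 ]
 [-0.91536588 -0.38504185 -0.11767787 -0.53980335]
 [-0.00256832  0.2978562  -0.95460729  0.37298216]
 [ 0.          0.          0.          1.        ]] [[309.70691629   0.         319.65800401]
 [  0.         309.70691629 198.01255187]
 [  0.           0.           1.        ]]
[0.07019832 0.03141444 0.14266841]
0.25301868160815655 [-1.13217696e-01  8.08013923e-02  1.64711786e+00 -4.44089210e-16
  1.41367340e+00  1.20455995e+00]
0.4 [-1.13217696e-01  8.08013923e-02  1.64711786e+00 -4.44089210e-16
  1.41367340e+00  1.05757863e+00]
-0.4 [-1.13217696e-01  8.08013923e-02  1.64711786e+00 -4.44089210e-16
  1.41367340e+00  1.85757863e+00]
1.8230186816081566 [-0.1132177   0.08080139  1.64711786  0.          1.4136734  -0.36544005]
-1.3169813183918435 None
```

View pics/crop.png

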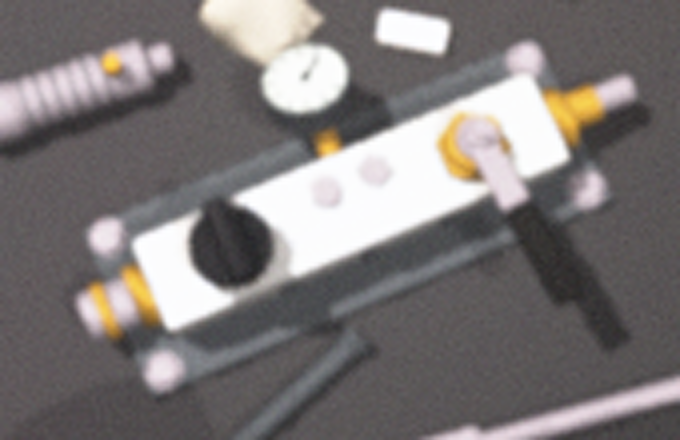

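The crop shows the bar running from (213,205) to (232,280), close to world x. The valve handle points towards −x and is shut. Next I'll move over the throttle with the yaw a half turn away, which leaves room to turn clockwise.

Run:
```python
from h import *
z=np.load('top0.npz');K,T=z['K'],z['T']
b=cast([[250+213/4,170+207/4],[250+234/4,170+280/4]],.1115,K,T);d=b[0]-b[1];a=np.arctan2(d[1],d[0]);print('bar',b,a)
movep([.552,.087,.2],[np.pi,0,np.pi+a])
o=observe();print(o['time_s'],o['eef_pos'],o['tcp_rot'],o['q'],o['torque'],o['ft_force'])
c=get_calibration('wrist');p,dd=get_image('wrist');np.savez('w1.npz',p=p,d=dd,K=c['intrinsics'],T=c['world_from_camera'])
cv2.imwrite('pics/w1.png',p[:,:,::-1]);print(c['world_from_camera'])
```

```text
bar [[0.56902194 0.09344738 0.1115    ]
 [0.52830977 0.08680937 0.1115    ]] 0.16162491908302376
2.6667 [0.55220389 0.08627313 0.20004485] [-3.14143559e+00  8.01338754e-05 -2.98139065e+00] [ 1.39675718e-02  8.74278545e-02  1.73512472e+00 -1.48392243e-04
  1.31893792e+00 -1.71699378e+00] [-0.02148409 -0.00844905  0.01161073] [-0.03051325  0.15360731  0.2165274 ]
[[-1.58130947e-01  9.42646856e-01  2.93958345e-01  4.77519803e-01]
 [ 9.87418010e-01  1.50802433e-01  4.75846530e-02  7.50349000e-02]
 [ 5.25889981e-04  2.97784370e-01 -9.54633015e-01  3.42709090e-01]
 [ 0.00000000e+00  0.00000000e+00  0.00000000e+00  1.00000000e+00]]
```

View pics/w1.png

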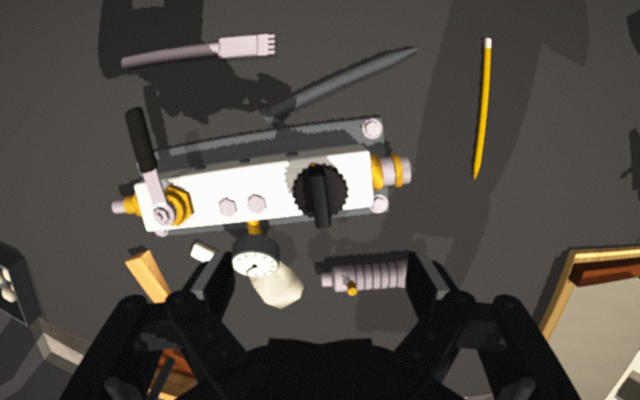

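The wrist view shows the knob's bar from about (316,166) to (322,227). The valve nut is at (163,213) and its sleeve end at (135,110). Depth should give the bar top and the handle accurately.

```bash
cat >> h.py <<'E'
def cloud(p,d,K,T,fish):
    v,u=np.mgrid[:400,:640];x=np.stack([(u-K[0,2])/K[0,0],(v-K[1,2])/K[1,1]],-1)
    if fish:
        r=np.linalg.norm(x,axis=2,keepdims=True)+1e-12;x=x/r*np.tan(r)
    X=np.concatenate([x,np.ones((400,640,1))],2)*d[...,None]
    return X@T[:3,:3].T+T[:3,3]
E
python3 - <<'E'
from h import *
z=np.load('w1.npz');P=cloud(z['p'],z['d'],z['K'],z['T'],True)
ok=(z['d']>0)
g=z['p'].max(2)
def rect(m,n):
    q=P[m][:,:2];r=cv2.minAreaRect((q*1000).astype(np.float32));print(n,m.sum(),r,P[m].mean(0))
roi=np.zeros((400,640),bool);roi[150:240,280:360]=1
print('hist',np.histogram(P[roi&ok][:,2],np.arange(.05,.13,.005)))
rect(roi&ok&(P[...,2]>.104)&(P[...,2]<.12),'bar')
rect(roi&ok&(P[...,2]>.107)&(P[...,2]<.12),'bar2')
roi[:]=0;roi[95:175,110:165]=1
rect(roi&ok&(P[...,2]>.08)&(P[...,2]<.12)&(g<70),'sleeve')
roi[:]=0;roi[195:225,150:180]=1
rect(roi&ok&(P[...,2]>.096)&(P[...,2]<.12),'nut')
roi[:]=0;roi[130:240,130:380]=1
rect(roi&ok&(P[...,2]>.054)&(P[...,2]<.064)&(g>150),'block')
print(cast([[316,166],[322,227]],.1115,z['K'],z['T'],True))
E
```

```text
hist (array([  69, 1186, 1079,   15,    1,   48,  174, 1394,   19,   34,   16,
        134,  769,    0,    0]), array([0.05 , 0.055, 0.06 , 0.065, 0.07 , 0.075, 0.08 , 0.085, 0.09 ,
       0.095, 0.1  , 0.105, 0.11 , 0.115, 0.12 , 0.125]))
bar 909 ((551.83740234375, 87.11585998535156), (45.976566314697266, 13.804617881774902), 17.56948471069336) [0.55039512 0.08679587 0.11097008]
bar2 889 ((551.8165283203125, 87.12458801269531), (45.88203430175781, 13.394327163696289), 16.72353172302246) [0.55072183 0.08684337 0.11109023]
sleeve 1199 ((525.6105346679688, -82.77970886230469), (61.9514274597168, 19.371856689453125), 21.621257781982422) [ 0.52458593 -0.08084057  0.09443823]
nut 153 ((594.1318969726562, -56.034912109375), (13.792486190795898, 14.648619651794434), 53.656593322753906) [ 0.59333357 -0.05549558  0.09862756]
block 8289 ((573.0855712890625, 15.287750244140625), (56.26637268066406, 250.44659423828125), 16.15472984313965) [0.56641337 0.02611325 0.05990999]
[[0.52398163 0.07978229 0.1115    ]
 [0.57264257 0.09230798 0.1115    ]]
```

Run:
```python
from h import *
gripper_to(.04,20)
R=[np.pi,0,-np.pi+np.radians(16.8)]
move_l([.552,.0872,.13],.15,R)
a=observe();print(a['time_s'],a['eef_pos'],a['q'],a['ft_force'],a['torque'])
print(move_l([.552,.0872,.0895],.06,max_force=6))
a=observe();print(a['time_s'],a['eef_pos'],a['ft_force'],a['torque'])
gripper_to(0.005,20)
for i in range(4):
    a=observe();print(a['time_s'],a['eef_pos'],a['opening'],a['grasp_force'],a['ft_force'],a['torque']);hold(.05)
print(a['q'])
```

```text
3.8417 [0.5523891  0.08723696 0.13050989] [ 1.56023791e-02  1.58569556e-01  1.79490879e+00  2.61747313e-05
  1.18759739e+00 -1.84778622e+00] [0.18139038 0.12747525 0.13124382] [0.04432895 0.00182555 0.04291903]
False
4.6667 [0.55219825 0.08718443 0.08961537] [ 0.01119824  0.10375971 -0.37318861] [ 0.03640367  0.01465126 -0.07254782]
5.0167 [0.55264804 0.08664967 0.09019013] 0.012065611320964668 25.821685194969177 [ 0.81168156 -3.74919534  3.54154239] [-0.52160202 -0.08071609 -0.00763903]
5.0667 [0.55262218 0.08668578 0.09014892] 0.012045940112402002 25.91310739517212 [ 0.42316028 -3.36907777  4.50944207] [-0.57129939 -0.09562144  0.0076728 ]
5.1167 [0.55261609 0.08669682 0.09018447] 0.012665355264401906 25.904772877693176 [ 0.67022155 -4.01692796  3.87478519] [-0.65429354 -0.01752715 -0.00485187]
5.1667 [0.55266619 0.08667534 0.09019736] 0.012258385869417852 25.875436663627625 [ 0.10707636 -4.81802252  4.93164233] [-0.66059085 -0.01097928 -0.00851724]
[ 1.50552848e-02  2.09542929e-01  1.82017621e+00 -8.51492683e-04
  1.11045694e+00 -1.84846578e+00]
```

```bash
cat >> h.py <<'E'
def tz(n=3):
    s=[]
    for i in range(n):
        s.append(observe()['torque'][2]);hold(.01)
    return np.mean(s)
E
python3 - <<'E'
from h import *
q=np.array(observe()['q']);b=tz(6);print('base',b,observe()['time_s'])
q0=q.copy();L=[]
for i in range(1,26):
    q=q0.copy();q[5]+=np.radians(i);set_joints(q)
    t=tz()-b;o=observe();L.append((i,round(np.degrees(o['q'][5]-q0[5]),2),round(t,3),round(o['opening']*1e3,1)))
    if abs(t)>.17: print('stop?');break
print(L,o['time_s'],o['ft_force'],o['torque'],o['eef_pos'])
np.save('q0.npy',q0);np.save('b.npy',b)
E
```

```text
base -0.03036854837544276 5.2667
[(1, np.float64(0.99), np.float64(0.02), 12.3), (2, np.float64(1.99), np.float64(0.016), 12.1), (3, np.float64(2.99), np.float64(0.02), 12.4), (4, np.float64(3.99), np.float64(-0.035), 12.2), (5, np.float64(4.99), np.float64(-0.024), 12.6), (6, np.float64(5.99), np.float64(-0.002), 12.4), (7, np.float64(6.99), np.float64(0.044), 12.6), (8, np.float64(7.98), np.float64(0.061), 12.3), (9, np.float64(8.98), np.float64(0.091), 12.1), (10, np.float64(9.98), np.float64(0.05), 12.5), (11, np.float64(10.98), np.float64(0.072), 12.6), (12, np.float64(11.98), np.float64(0.037), 12.4), (13, np.float64(12.98), np.float64(0.049), 12.4), (14, np.float64(13.99), np.float64(0.069), 12.3), (15, np.float64(14.99), np.float64(0.048), 12.4), (16, np.float64(15.99), np.float64(0.03), 12.7), (17, np.float64(16.99), np.float64(0.018), 12.4), (18, np.float64(17.99), np.float64(0.011), 12.3), (19, np.float64(18.99), np.float64(0.034), 12.8), (20, np.float64(19.99), np.float64(0.043), 12.3), (21, np.float64(20.99), np.float64(0.016), 12.5), (22, np.float64(21.99), np.float64(0.036), 12.1), (23, np.float64(22.99), np.float64(0.015), 12.1), (24, np.float64(23.99), np.float64(0.022), 12.7), (25, np.float64(24.99), np.float64(-0.019), 12.4)] 12.1417 [ 0.42329496 -5.89192141  2.03424588] [-0.86174095 -0.06905653 -0.03304152] [0.55269938 0.08632135 0.09017369]
```

```bash
cat > s.py <<'E'
from h import *
import sys
q0=np.load('q0.npy');b=float(np.load('b.npy'));L=[]
def go(d):
    q=q0.copy();q[5]+=np.radians(d);set_joints(q)
for s in sys.argv[1:]:
    hit=False
    for d in np.arange(float(s)-4,float(s)+4.1,.8):
        go(d);t=tz(4)-b;L.append((round(float(d),1),round(float(t),3)))
        if t>.13:
            t2=tz(6)-b;L.append(('re',round(float(t2),3)))
            if t2>.13: hit=True;break
    if hit: print('STOP at',d);break
o=observe();print(L,o['time_s'],o['torque'],o['opening'],o['eef_pos'])
E
python3 s.py 41.5 61.5
```

```text
[(37.5, 0.022), (38.3, 0.022), (39.1, 0.02), (39.9, 0.002), (40.7, 0.056), (41.5, -0.003), (42.3, 0.033), (43.1, 0.01), (43.9, -0.004), (44.7, -0.019), (45.5, -0.023), (57.5, 0.05), (58.3, 0.059), (59.1, -0.008), (59.9, 0.039), (60.7, 0.022), (61.5, 0.013), (62.3, 0.028), (63.1, 0.009), (63.9, -0.034), (64.7, -0.012), (65.5, -0.007)] 18.5167 [-1.30190657  0.0378441   0.0048948 ] 0.012497275510680705 [0.55244906 0.08575176 0.09014923]
```

```bash
echo "print(o['ft_force'])" >> s.py; python3 s.py 81.5
```

```text
[(77.5, 0.032), (78.3, 0.022), (79.1, 0.031), (79.9, 0.023), (80.7, 0.013), (81.5, 0.012), (82.3, -0.006), (83.1, 0.021), (83.9, 0.008), (84.7, -0.002), (85.5, 0.001)] 21.7 [-1.40498886  0.21082024 -0.02067561] 0.01279190322159015 [0.55222668 0.08557222 0.09017232]
[-1.60647687 -7.81477262  4.95308998]
```

```bash
python3 s.py 101.5
python3 - <<'E'
from h import *
p,d=get_image('wrist');cv2.imwrite('pics/w2.png',p[:,:,::-1])
E
```

```text
[(97.5, 0.036), (98.3, 0.03), (99.1, 0.011), (99.9, 0.018), (100.7, 0.025), (101.5, 0.017), (102.3, 0.024), (103.1, -0.013), (103.9, -0.001), (104.7, -0.016), (105.5, 0.023)] 24.8833 [-1.56938981  0.37857298 -0.06180881] 0.012106717906816479 [0.55193451 0.08544559 0.0901525 ]
[-2.83058995 -9.81334592  7.38371512]
```

View pics/w2.png

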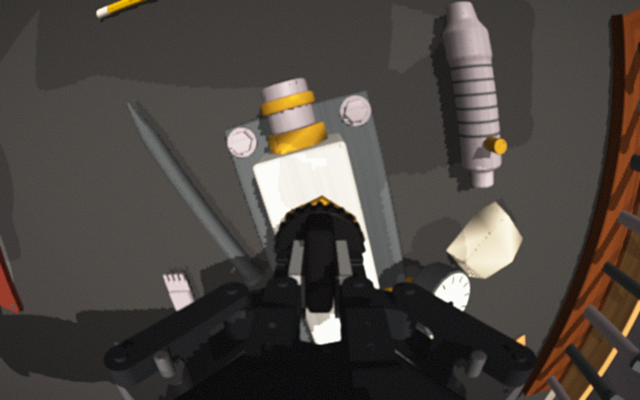

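The picture shows the bar held upright between the pads at (320,260), and it has turned clockwise with the gripper. No stop has been felt yet, so I'll keep going in small steps.

```bash
python3 s.py 110 118.1
```

```text
STOP at 111.59999999999998
[(106.0, 0.045), (106.8, 0.017), (107.6, 0.085), (108.4, 0.058), (109.2, 0.056), (110.0, 0.097), (110.8, 0.104), (111.6, 0.159), ('re', 0.148)] 27.25 [-1.5431123   0.4337593   0.11092093] 0.01260242264984867 [0.55184673 0.08542112 0.09016041]
[-2.43615525 -7.78043526  6.37386307]
```

0.15 N m could be either a stiff click or the stop. I'll go on in 0.5° steps and see whether the torque keeps rising to a firm touch.

Run:
```python
from h import *
q0=np.load('q0.npy');b=float(np.load('b.npy'));L=[]
for d in np.arange(112.1,125,.5):
    q=q0.copy();q[5]+=np.radians(d);set_joints(q);t=tz(6)-b
    L.append((round(float(d),1),round(float(t),3)))
    if t>.22 or (t<.06): break
hold(.1);L.append(tz(10)-b);o=observe();print(L,o['time_s'],o['opening'],o['eef_pos'],o['ft_force'])
p,d=get_image('wrist');c=get_calibration('wrist');np.savez('w3.npz',p=p,d=d,K=c['intrinsics'],T=c['world_from_camera'])
```

```text
[(112.1, 0.177), (112.6, 0.233), np.float64(0.2056901337527128)] 28.0333 0.01229445066841263 [0.55186964 0.0854694  0.09017798] [ -3.19241074 -10.84334428   7.94106757]
```

Run:
```python
from h import *
z=np.load('w3.npz');P=cloud(z['p'],z['d'],z['K'],z['T'],True);ok=z['d']>0
o=observe();print('tool yaw',np.degrees(o['tcp_rot']))
roi=np.zeros((400,640),bool);roi[195:262,285:355]=1
m=roi&ok&(P[...,2]>.106)&(P[...,2]<.1145)&(z['p'].max(2)<90)&(np.hypot(P[...,0]-.552,P[...,1]-.0872)<.026)
print(m.sum(),cv2.minAreaRect((P[m][:,:2]*1000).astype(np.float32)))
# edges in picture: for each row, the dark-bar columns at the bar height
for v in range(205,262,6):
    u=np.where(m[v])[0]
    if len(u):print(v,u.min(),u.max(),np.round(P[v,u.min(),:],4),np.round(P[v,u.max(),:],4))
cv2.imwrite('pics/w3.png',cv2.resize(z['p'][180:330,240:400],None,fx=4,fy=4,interpolation=cv2.INTER_CUBIC)[:,:,::-1])
```

```text
tool yaw [-1.79982436e+02  1.76860854e-01  8.42405727e+01]
1136 ((553.6500854492188, 101.87081909179688), (17.897008895874023, 31.867435455322266), 84.37010192871094)
229 307 332 [0.5489 0.1093 0.1064] [0.5599 0.1082 0.1065]
235 304 334 [0.5475 0.1078 0.1093] [0.5605 0.106  0.1083]
241 304 334 [0.5471 0.1049 0.1093] [0.5603 0.1036 0.1094]
247 304 334 [0.5468 0.1022 0.1097] [0.56   0.1003 0.1087]
253 291 348 [0.5403 0.0987 0.1077] [0.5662 0.0952 0.1061]
259 285 354 [0.537  0.0955 0.1071] [0.5687 0.0921 0.1068]
```

View pics/w3.png

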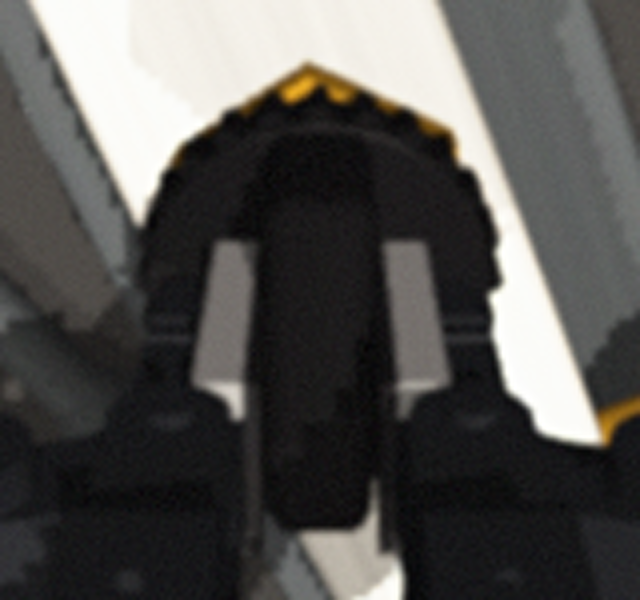

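The torque went past any click (0.23 against at most 0.1 N m) and kept rising, with the bar still aligned with the jaws. That is the stop, at about 111°. The torque pattern fits too, with rests at about 9.5+20k degrees. Backing off by 81.5° puts the gripper near 29.5°.

Run:
```python
from h import *
q0=np.load('q0.npy');b=float(np.load('b.npy'));L=[]
for d in np.r_[np.arange(110,32,-2.5),29.5]:
    q=q0.copy();q[5]+=np.radians(d);set_joints(q);L.append((float(d),round(float(tz(3)-b),3)))
o=observe();print(L,o['time_s'],np.degrees(o['tcp_rot'][2]),o['eef_pos'])
gripper_to(.04,20);hold(.2)
o=observe();p=o['eef_pos'];move_l([p[0],p[1],.2],.15)
o=observe();print(o['time_s'])
c=get_calibration('wrist');p,dd=get_image('wrist');K,T=c['intrinsics'],c['world_from_camera']
P=cloud(p,dd,K,T,True);m=(dd>0)&(P[...,2]>.107)&(P[...,2]<.116)&(np.hypot(P[...,0]-.552,P[...,1]-.0872)<.03)
print(m.sum(),cv2.minAreaRect((P[m][:,:2]*1000).astype(np.float32)))
```

```text
[(110.0, 0.091), (107.5, 0.063), (105.0, -0.032), (102.5, -0.002), (100.0, 0.032), (97.5, 0.028), (95.0, 0.052), (92.5, 0.053), (90.0, 0.118), (87.5, 0.05), (85.0, 0.026), (82.5, 0.006), (80.0, 0.019), (77.5, 0.062), (75.0, 0.033), (72.5, 0.072), (70.0, 0.065), (67.5, 0.063), (65.0, 0.031), (62.5, -0.004), (60.0, 0.046), (57.5, 0.042), (55.0, 0.041), (52.5, 0.064), (50.0, 0.051), (47.5, 0.074), (45.0, 0.006), (42.5, -0.005), (40.0, 0.054), (37.5, 0.052), (35.0, 0.055), (32.5, 0.079), (29.5, 0.069)] 37.1583 167.3188587591068 [0.55268384 0.08619343 0.09016339]
38.625
891 ((551.49853515625, 87.15025329589844), (13.492276191711426, 45.482994079589844), 80.53952026367188)
```

The four back-off clicks show as torque peaks at about 90, 70, 50 and 32°. The released bar rests at 170.5°, about 82° from the stop, so it is in the fourth click. Now the supply valve, pushing the handle round with shut fingers.

Run:
```python
from h import *
V=np.array([.594,-.0565])
def pose(phi,off,z):
    f=np.radians(phi);u=np.array([np.cos(f),np.sin(f)]);t=np.array([-u[1],u[0]])
    return [*(V+.078*u-t*off),z],[np.pi,0,f-np.pi]
gripper_to(0,20)
movep(*pose(201,.038,.2))
p,r=pose(201,.038,.075);print('down',move_l(p,.15,r,max_force=8))
print(observe()['time_s'])
for phi in list(range(205,285,8))+[286,289,292,295]:
    p,r=pose(phi,.024,.075);h=move_l(p,.06,r,max_force=15 if phi<285 else 10)
    o=observe();print(phi,h,o['time_s'],np.round(o['ft_force'],1))
    if h:break
p,r=pose(phi-2,.045,.075);
o=observe();f=np.radians(phi);move_l([o['eef_pos'][0]+np.sin(f)*.02,o['eef_pos'][1]-np.cos(f)*.02,.075],.1)
o=observe();move_l([*o['eef_pos'][:2],.22],.2)
c=get_calibration('wrist');p,d=get_image('wrist');P=cloud(p,d,c['intrinsics'],c['world_from_camera'],True)
m=(d>0)&(P[...,2]>.083)&(P[...,2]<.1)&(p.max(2)<70);R=np.hypot(P[...,0]-V[0],P[...,1]-V[1]);m&=(R>.04)&(R<.12)
print(m.sum(),cv2.minAreaRect((P[m][:,:2]*1000).astype(np.float32)) if m.sum() else'')
cv2.imwrite('pics/w4.png',p[:,:,::-1]);print(observe()['time_s'])
```

```text
down False
42.0917
205 False 42.5667 [-0.2  0.8  0.2]
213 False 42.9083 [0.4 0.3 0.8]
221 False 43.25 [-0.8  0.1  1. ]
229 False 43.5917 [ 1.   0.2 -0.9]
237 False 43.9333 [ 0.5 -0.5 -0.5]
245 False 44.275 [-0.4 -0.5 -0.3]
253 False 44.6167 [-0.8  0.2  0.1]
261 False 44.9583 [0.6 0.4 0.7]
269 False 45.3 [ 0.7 -0.4  0.9]
277 False 45.6417 [ 0.2 -0.1 -0.3]
286 False 46.0083 [ 0.  -0.7 -0.7]
289 False 46.2583 [-11.3  -1.3   6.3]
292 False 46.5083 [-26.9  -5.3  16.9]
295 False 46.7583 [-42.   -7.8  26.6]
1227 ((615.210693359375, -127.139892578125), (19.095863342285156, 60.432865142822266), 15.60036563873291)
48.1417
```

View pics/w4.png

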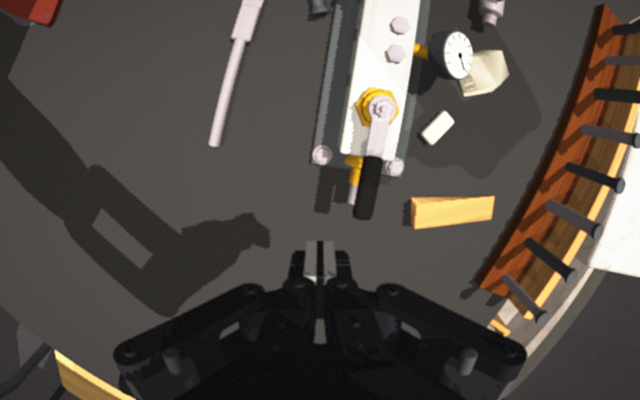

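The handle at (368,185) lies along the block at 285.6°, against 286.15° for fully open. The gripper is clear and the bystanders in view lie where they were.

```bash
python3 -c "
from plant import *
print(job_done())"
```

```text
the job is handed in; nothing more can be done
None
```

I handed the job in at about 48 s, with no verdict shown: throttle turned to its stop (peak about 0.23 N m), backed off four clicks and released about 82° from the stop by my estimate; then the supply valve was swung fully open, pressing its end stop with about 42 N (my 10 N guard never tripped), and no bystander was touched.

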